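# Clamp a bar to the set force

### The arm

A 7-joint arm with a two-finger parallel gripper is mounted at the origin on a cart in front of the work surface, level with it; the furniture and walls round the work are solid. World frame = base frame: x ahead of the robot, y to its left, z up, the work surface at z = 0. Lengths are in m, angles in degrees, forces in N, time in s.
With the tool pointing down it reaches from about 0.425 to 0.8 m from the base axis. Payload 8.3 kg.
Tool frame: the origin (TCP) lies midway between the tips of the shut fingers; the grasp point (between the pads) lies 19 mm behind it; z points along the fingers, y is the line along which they close (so a half turn about z gives the same grasp; the last joint's range is limited). The gripper opens to 85 mm and grips with 20 to 120 N. Pads are 22 mm wide; open, the fingers measure 114 mm over their backs; the gripper's body (76 mm by 85 mm) begins 54 mm behind the grasp point. The pads swing forward as they close: fully open they stand 13 mm farther back than shut.
Start: joints at [68.245, 21.967, 0.94, 78.501, -0.361, 79.538, -2.664], TCP at [0.195, -0.594, 0.231] pointing down, gripper open.
Joint ranges: [-169.22, 169.22], [-14.56, 117.87], [-87.37, 89.26], [10.42, 133.3], [-82.24, 262.24], [0.94, 117.77], [-172.7, 172.7]. Speed limits (degrees/s): [136.94, 136.94, 172.46, 172.46, 180, 180, 180].

### API

Orientations are given as [roll, pitch, yaw] about the fixed x, y, z axes, in that order (R = Rz(yaw) Ry(pitch) Rx(roll)).
In Python, from rig import r gives the robot as it stands.
- The arm moves only by the shell command python3 -m handwheel 'ROWS' [OPENING] [FORCE]. ROWS is JSON, a list that holds one entry, the list of rows, each a list of 6 numbers: the shift along the tool's x, y, z in cm, then the turn, a rotation vector about the tool's x, y, z in rad. In form: [[[x, y, z, wx, wy, wz], ...]]. A call has 1 to 12 rows; each row shifts and turns the commanded pose from where the row before left it, along the tool's axes as they then stand; what a row does not reach is not made up. A row lasts 1/12 s, in which the tool goes at most 41.7 mm and 7.16 degrees, less where a joint would pass 70% of its speed; a pose out of reach is approached as far as the arm can. A call with a gripper value outside its range is refused whole. OPENING is the finger opening in cm, from 0 to 8.54, set as the call begins (- or left out, the last holds). The fingers move at their own pace and stop on an object; FORCE is the grip in N (left out, the last holds). Time passes only in rows, so rows that do not move let the fingers close. It gives the time, the measured TCP pose, the force, the opening and the grip force at its end, in the units of the state.
- r.get_obs(): the state, without advancing time (a new reading comes with each control period).
- r.get_image(name): name is "scene" or "top" or "wrist"; returns a dict with "frame" (400x640x3 uint8, red, green, blue), "fx", "fy", "cx", "cy" (pixels), "D" ([k1, k2, p1, p2, k3] as OpenCV has them; the pictures are not rectified), "xyz" and "rotation" of the camera in the world. Camera axes: x right, y down, z forward; pixel columns grow to the right and rows downward; lengths in m; the calibration is good to about 2 mm. A picture is of the moment at which its call begins. There is no depth.
- r.finish_job(): hands the job in; it is judged then, once.
The state is a dict: "time_s": time; "qpos": joint angles; "qd": joint speeds; "tau": joint torques, N m; "position": TCP position; "eef_rot": TCP orientation; "ft_force": force on the tool from outside, world axes, zero at the start; "wrist_torque": the same for the moment, N m; "finger_gap": finger opening in m; "finger_force": force on a finger pad.
Only numpy, scipy, OpenCV 4.12 (cv2) and the standard library are available. Lean on these libraries where they do the work, as an engineer would, in place of code of your own. Each camera call takes 0.05 s, during which the arm holds its last target. There are 200 camera calls.

### The job

Push the flat steel bar along the bed of the bench clamp until its end is fully home against the clamp's column, pushing gently. Then wind the crank clockwise until the little indicator tab pops out of the side of the capsule above its pressure foot, and stop there without overtightening; let go and leave the bar clamped, with the other things on the bench where they are.

Things in the scene. Friction and masses are not known exactly. Their poses are not given: they have to be found in the camera images.
- clamp: Grey bench screw clamp fixed to the bench. Origin on the bench under the vertical screw; +x runs along the bed towards the column, z up. Bed 205 x 80 mm, 20 mm high (x -120 to +85 mm). Two fences on the bed, inner faces at y = +-17 mm, top z 28 mm, x -110 to +35 mm.
- stop (a point): Middle of the flat face of the clamp's column (x = +35 mm in the clamp), the end stop, at the height of the bar's middle (z 27 mm); orientation as the clamp's. The column is 50 mm wide.
- bar: Loose flat steel bar 180 x 30 x 14 mm, 0.55 kg, lying on the bed between the fences (2 mm play on either side), its underside at z 20 mm and top at z 34 mm; its outer end sticks out beyond the bed. Origin at the centre of its underside, x along its length towards the column.
- bar_outer_end (a point): Middle of the bar's outer end face, the one to push on, 7 mm above the bar's underside. When the bar is home it lies 145 mm from the screw's axis, clear of the head and the crank.
- bar_inner_end (a point): Middle of the bar's inner end face, which must come against the stop. It starts 15 to 35 mm short of it.
- crank (a joint): Crank angle, rad; grows as it is wound clockwise seen from above, which drives the foot down 3.8 mm per rad. It stays where it is left. It takes some 3 to 4 N at the knob to turn it free, 1 to 2 N more at the set force. Starts at 0 to 1.5; about 2 to 7.5 rad more are needed: the foot's height and the set force differ each time.
- knob_mid (a point): Middle of the upright black crank knob, 17 mm in diameter, 43 mm tall (z 144 to 187 mm), 40 mm from the screw's axis, free to spin on the crank arm. It keeps its height and goes round the axis. The crank arm and hub below it reach z 145 mm. Point at z 166 mm; orientation as the crank's: the knob lies on the crank's -x side.
- screw_axis (a point): Point on the screw's vertical axis at the top of the head, z 127 mm: the centre of the crank's circle. The head overhangs the bed from the column: clamp x -20 to +83 mm, 40 mm wide, z 93 to 127 mm.
- foot: Steel pressure foot, a disc 26 mm across, under the dark round indicator capsule (36 mm across) on the lower end of the screw; origin at the centre of its underside. It starts about 7 to 21 mm above the bar and gives way up into the capsule against a spring (2.5 N per mm beyond an initial 6 N) when it bears on the bar.
- tab (a joint): Sprung indicator tab, m: 0 held in, 0.016 out. It snaps out at the set force and stays out. The set force is adjusted inside the capsule, unseen and different each time: the tab trips when the foot has been pressed between 1.5 and 6.5 mm up into the capsule (10 to 23 N on the bar).
- tab_tip (a point): Outer end of the indicator tab, a bright steel tongue 14 mm wide and 5 mm thick in the -y side (clamp frame) of the capsule; it goes down with the capsule, z about 78 to 50 mm. Held in, its end is 1.5 mm proud of the capsule, 20 mm from the screw's axis; popped out it is 36 mm from the axis, seen beyond the head's side.
- grease_jar: Bystander: small jar, 32 mm across, 36 mm tall; origin at its underside.
- solder_spool: Bystander: small solder spool, 28 mm across, 26 mm tall.
- overload_pin (a joint): Small overload witness pin, 3 mm thick, in the top of the capsule, m: 0 until the clamp is overtightened. It begins to rise about 0.8 mm of foot travel (0.2 rad of crank) after the tab has popped and must stay under 0.001, so wind less than about 0.45 rad past the pop.

How it is judged:
By the outcome, as a careful person would: the job done as asked, in the order asked, and still so for the second after the job is handed in, with the robot touching nothing.
It also fails if it takes over 67 s, if anything falls off the work surface, if the arm or the gripper's body presses on something with over 40 N, if the wrist force passes 120 N, or if a joint passes its speed limit or range.

## Working session

There is one attempt and no reset: what is moved stays moved. The work goes in short steps, Python scripts to look and compute and a shell command to move; the robot and the scene stay as the last step left them, time stands still between calls to the robot, and variables do not carry over. Pictures are saved under pics/ and viewed, at most 10 in all, crops included, and the job is handed in when it is done.

```bash
ls; mkdir -p pics
python3 - <<'E'
from rig import r
import cv2,json
for n in("scene","top"):
    i=r.get_image(n);cv2.imwrite(f"pics/{n}0.png",i["frame"][:,:,::-1])
    print(n,{k:(v if not hasattr(v,'tolist') else v.tolist()) for k,v in i.items() if k!="frame"})
print(r.get_obs())
E
```

```text
pics
scene {'fx': 481.46903114568306, 'fy': 481.46903114568306, 'cx': 316.92697160181245, 'cy': 203.89640144464428, 'D': [-0.1213471930586954, 0.0, 0.0, 0.0, 0.0], 'xyz': [0.04361964645359622, 0.19612122184988795, 0.491837214044], 'rotation': [-115.1146576327153, -0.6309870141606395, -130.61468188138878]}
top {'fx': 447.8483492734944, 'fy': 447.8483492734944, 'cx': 324.69088573804834, 'cy': 197.8553235514713, 'D': [-0.039291318926391296, 0.0, 0.0, 0.0, 0.0], 'xyz': [0.522163962454564, -0.3339487782289241, 0.9732592447629831], 'rotation': [-175.69791651154208, 1.2860028705203244, -91.68988854416597]}
{'time_s': 0.1, 'qpos': array([68.2459033 , 22.01148326,  0.93957309, 78.55467211, -0.36116346,
       79.53891067, -2.66445654]), 'qd': array([ 0.01665969, -0.17404662, -0.12353487, -0.16271997, -0.02222411,
       -0.03035679,  0.01901401]), 'tau': array([ 3.54634394e-03, -6.29131508e+01,  8.47894549e-01, -3.72753596e+01,
        1.68256246e-02,  1.05137835e-02, -1.77701459e-06]), 'position': array([ 0.19457532, -0.5934619 ,  0.23037251]), 'eef_rot': array([-1.79897788e+02,  1.84204135e-03,  1.81523372e+01]), 'ft_force': array([ 0.20166162, -0.18675945, -0.09603401]), 'wrist_torque': array([-0.02794178,  0.00804945,  0.00342307]), 'finger_force': 0.0, 'finger_gap': 0.08553588949100542}
```

View pics/scene0.png

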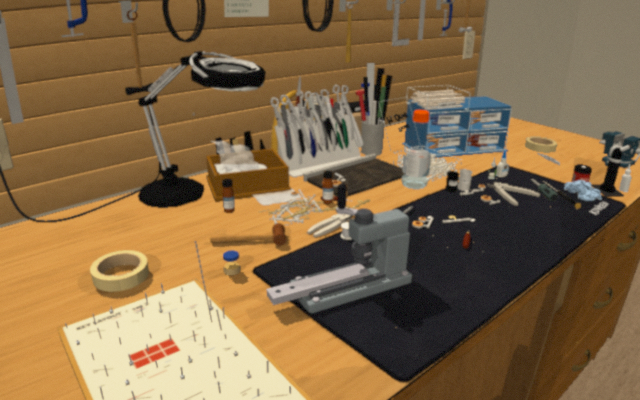

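View pics/top0.png

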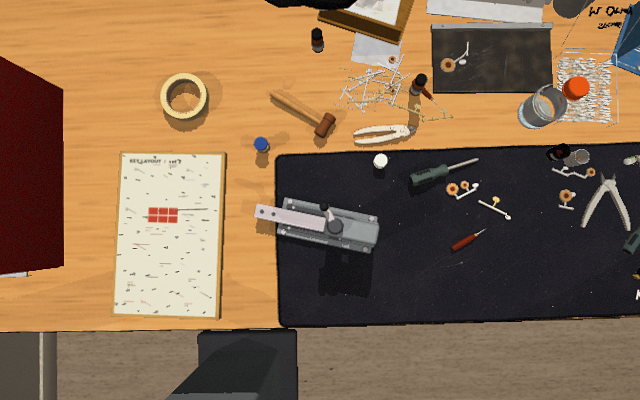

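The scene view shows the clamp with its column at (390,240), and the bar's outer end at about (272,292). The top view shows the bar running from (255,212) to the head at (340,225), with the column to its right. The jar and spool are probably the blue cap at (261,145) and the white disc at (380,160). I'll zoom in on both.

```bash
cat > h.py <<'E'
from rig import r
import cv2,numpy as np
from scipy.spatial.transform import Rotation as R
def cam(n):
    i=r.get_image(n);i["K"]=np.array([[i["fx"],0,i["cx"]],[0,i["fy"],i["cy"]],[0,0,1.]])
    i["R"]=R.from_euler("xyz",i["rotation"],degrees=True).as_matrix();i["D"]=np.array(i["D"]);return i
def ray(i,px,z):
    p=cv2.undistortPoints(np.array(px,float).reshape(-1,1,2),i["K"],i["D"])[:,0]
    d=np.c_[p,np.ones(len(p))]@i["R"].T;c=np.array(i["xyz"])
    return c+d*((z-c[2])/d[:,2])[:,None]
def proj(i,P):
    q=(np.atleast_2d(P)-i["xyz"])@i["R"]
    return cv2.projectPoints(q,np.zeros(3),np.zeros(3),i["K"],i["D"])[0][:,0]
def crop(i,x0,x1,y0,y1,s,f):
    cv2.imwrite(f,cv2.resize(i["frame"][y0:y1,x0:x1,::-1],None,fx=s,fy=s,interpolation=cv2.INTER_CUBIC))
E
python3 - <<'E'
from h import *
t=cam("top");s=cam("scene")
a=cv2.resize(t["frame"][185:265,245:395],None,fx=5.3,fy=5.3,interpolation=2)
cv2.imwrite("pics/t1.png",a[:,:,::-1])
crop(s,260,420,200,310,5,"pics/s1.png")
E
```

```text
(no output)
```

View pics/t1.png

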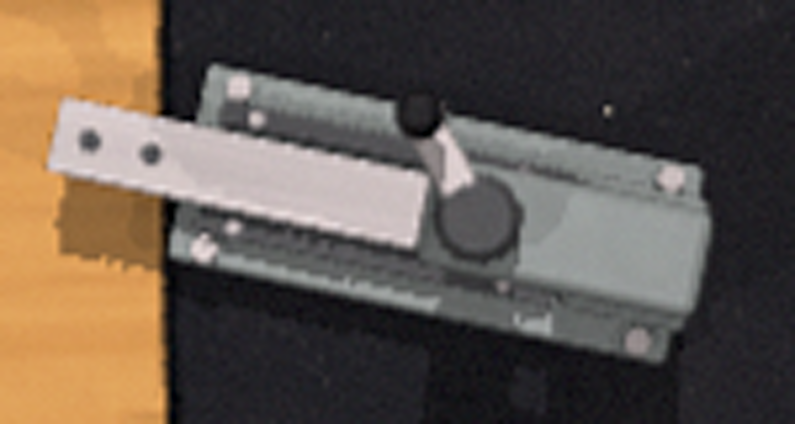

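View pics/s1.png

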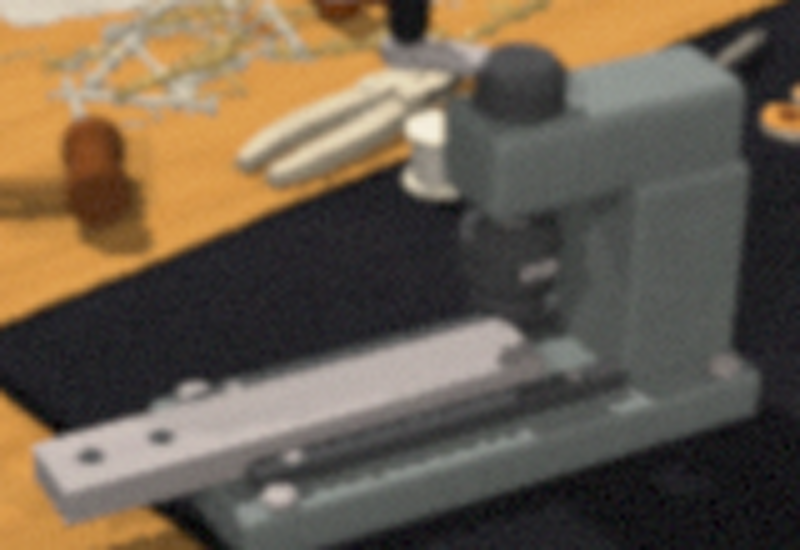

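The top crop shows the bed corners at (212,65), (170,255), (668,360) and (705,168), the bar's outer corners at (62,98) and (48,170), and the knob top at (422,113). The scene crop shows the tab held in at (540,270), with the foot still above the bar.

Run:
```python
from h import *
np.set_printoptions(precision=4,suppress=True)
t=cam("top")
f=lambda L:np.array([[245+(x+.5)/5.3-.5,185+(y+.5)/5.3-.5] for x,y in L])
bed=ray(t,f([(212,65),(170,255),(668,360),(705,168)]),.02)[:,:2]
print("bed",bed,"L",np.linalg.norm(bed[0]-bed[3]),np.linalg.norm(bed[1]-bed[2]),"W",np.linalg.norm(bed[0]-bed[1]),np.linalg.norm(bed[2]-bed[3]))
# rigid fit
m=np.array([[-.12,.04],[-.12,-.04],[.085,-.04],[.085,.04]])
a,b=m-m.mean(0),bed-bed.mean(0)
th=np.arctan2((a[:,0]*b[:,1]-a[:,1]*b[:,0]).sum(),(a*b).sum())
Rz=np.array([[np.cos(th),-np.sin(th)],[np.sin(th),np.cos(th)]]);o=bed.mean(0)-Rz@m.mean(0)
print("clamp",o,np.degrees(th),"res mm",1e3*(bed-(m@Rz.T+o)))
loc=lambda p:(p-o)@Rz
be=ray(t,f([(62,98),(48,170)]),.034)[:,:2];print("bar end",be,loc(be))
kn=ray(t,f([(422,113)]),.187)[0,:2];print("knob",kn,loc(kn),np.linalg.norm(loc(kn)))
print("hub",loc(ray(t,f([(480,220)]),.155)[:,:2]))
print("axis",o, "dir x",Rz[:,0])
print("jar/spool",ray(t,[(261,145)],.036)[:,:2],ray(t,[(380,160)],.026)[:,:2])
np.savez("c.npz",o=o,th=th)
```

```text
bed [[ 0.5993 -0.2289]
 [ 0.5233 -0.2103]
 [ 0.4757 -0.4083]
 [ 0.5517 -0.4259]] L 0.20263674388229452 0.20369145161689217 W 0.07827336517631742 0.07805010752185455
clamp [ 0.5334 -0.3354] -103.53081896500538 res mm [[-1.0695 -0.8796]
 [ 0.6978 -0.9193]
 [ 1.0556  0.3405]
 [-0.6839  1.4584]]
bar end [[ 0.5869 -0.1703]
 [ 0.5584 -0.1642]] [[-0.173   0.0133]
 [-0.1723 -0.0158]]
knob [ 0.5676 -0.3168] [-0.0261  0.0289] 0.038938427761615005
hub [[-0.0001 -0.0014]]
axis [ 0.5334 -0.3354] dir x [-0.234  -0.9722]
jar/spool [[ 0.7102 -0.1828]] [[ 0.6712 -0.435 ]]
```

```bash
python3 -m handwheel '[[[0,0,0,0,0,0.1106],[0,0,0,0,0,0.1106],[0,0,0,0,0,0.1106],[0,0,0,0,0,0.1106],[0,0,0,0,0,0.1106],[1.5,-3,0,0,0,0],[1.5,-3,0,0,0,0],[1.5,-3,0,0,0,0],[1.5,-3,0,0,0,0],[1.5,-3,0,0,0,0],[1.5,-3,0,0,0,0],[1.5,-3,0,0,0,0]]]' 0 20
cat > w.py <<'E'
from h import *
c=np.load("c.npz");th=c["th"];Rz=np.array([[np.cos(th),-np.sin(th)],[np.sin(th),np.cos(th)]])
def st():
    o=r.get_obs();p=o["position"];l=(p[:2]-c["o"])@Rz;f=o["ft_force"];fl=f[:2]@Rz
    print("t %.2f clamp x %.1f y %.1f z %.1f mm rot %s F(clamp) %.1f %.1f %.1f gap %.1f ff %.1f"%(o["time_s"],*(l*1e3),p[2]*1e3,np.round(o["eef_rot"],2),*fl,f[2],o["finger_gap"]*1e3,o["finger_force"]));return l
if __name__=="__main__":st()
E
python3 w.py
```

```text
time_s: 1.25
position: [0.3467, -0.4128, 0.2314]
eef_rot: [180.0, -0.0, -13.5]
ft_force: [0.6, -0.6, -0.8]
finger_gap: 0.0001
finger_force: 0.0
t 1.25 clamp x 119.0 y -163.4 z 231.4 mm rot [ 1.7999e+02 -1.0000e-02 -1.3530e+01] F(clamp) 0.4 0.8 -0.8 gap 0.1 ff 0.0
```

```bash
python3 -m handwheel '[[[1.5,-3,0,0,0,0],[1.5,-3,0,0,0,0],[1.5,-3,0,0,0,0],[1.5,-3,0,0,0,0],[1.5,-3,0,0,0,0],[1.5,-3,0,0,0,0],[1.5,-3,0,0,0,0],[1.5,-3,0,0,0,0],[1.5,-3,0,0,0,0],[0,0,0,0,0,0],[0,0,0,0,0,0]]]' >/dev/null
python3 w.py
```

```text
t 2.17 clamp x -152.3 y -28.4 z 231.0 mm rot [-1.7994e+02  2.0000e-02 -1.3250e+01] F(clamp) 0.9 -0.1 0.1 gap 0.3 ff 0.0
```

```bash
python3 -m handwheel '[[[1.4,-3.2,0,0,0,0],[1.4,-3.1,0,0,0,0],[0,0,3,0,0,0],[0,0,3,0,0,0],[0,0,3,0,0,0],[0,0,3,0,0,0],[0,0,3,0,0,0],[0,0,3,0,0,0],[0,0,2,0,0,0],[0,0,1.2,0,0,0],[0,0,0,0,0,0],[0,0,0,0,0,0]]]' >/dev/null
python3 w.py
python3 - <<'E'
from h import *
crop(cam("scene"),220,420,180,330,4,"pics/s2.png")
E
```

```text
t 3.17 clamp x -211.5 y -0.7 z 19.6 mm rot [ 1.7998e+02  2.0000e-02 -1.3600e+01] F(clamp) -0.3 0.2 0.6 gap 0.3 ff 0.0
```

View pics/s2.png

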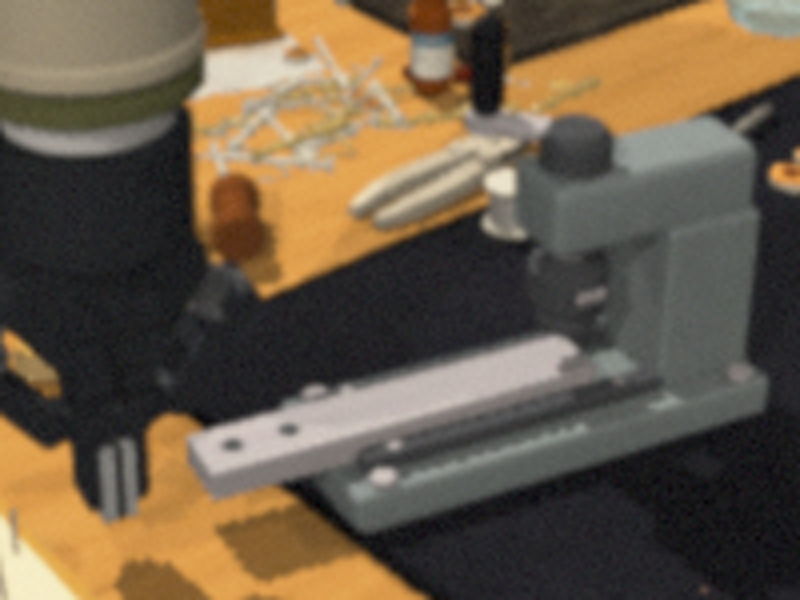

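The shut fingers hang at crop (115,480), beside the bar's outer end at (200,465), with nothing in the way. Next I advance and push gently.

```bash
python3 -m handwheel '[[[0,1,0,0,0,0],[0,1,0,0,0,0],[0,0.3,0,0,0,0],[0,0.2,0,0,0,0],[0,0.2,0,0,0,0],[0,0.2,0,0,0,0]]]' >/dev/null; python3 w.py
python3 -m handwheel '[[[0,0.2,0,0,0,0],[0,0.2,0,0,0,0],[0,0.2,0,0,0,0],[0,0.2,0,0,0,0]]]' >/dev/null; python3 w.py
python3 -m handwheel '[[[0,0.2,0,0,0,0],[0,0.2,0,0,0,0],[0,0.2,0,0,0,0]]]' >/dev/null; python3 w.py
```

```text
t 3.72 clamp x -184.5 y -0.3 z 20.0 mm rot [-1.7993e+02 -7.0000e-02 -1.3470e+01] F(clamp) -4.6 -0.1 3.0 gap -0.3 ff 1.9
t 4.05 clamp x -175.5 y -0.8 z 19.3 mm rot [-1.7999e+02  1.0000e-02 -1.3510e+01] F(clamp) -3.7 0.7 2.7 gap 0.5 ff 1.8
t 4.30 clamp x -169.2 y -0.8 z 19.3 mm rot [-1.800e+02  1.000e-02 -1.353e+01] F(clamp) -3.7 -0.4 2.3 gap -0.4 ff 1.7
```

```bash
python3 -m handwheel '[[[0,0.15,0,0,0,0],[0,0.15,0,0,0,0],[0,0.15,0,0,0,0]]]' >/dev/null; python3 w.py
python3 -m handwheel '[[[0,0.1,0,0,0,0],[0,0.1,0,0,0,0]]]' >/dev/null; python3 w.py
python3 -m handwheel '[[[0,0.1,0,0,0,0],[0,0.1,0,0,0,0]]]' >/dev/null; python3 w.py
```

```text
t 4.55 clamp x -164.8 y -0.8 z 19.3 mm rot [-1.7999e+02  1.0000e-02 -1.3530e+01] F(clamp) -2.9 0.4 2.2 gap 0.1 ff 1.7
t 4.72 clamp x -162.8 y -0.8 z 19.3 mm rot [-1.800e+02  1.000e-02 -1.353e+01] F(clamp) -3.1 -0.1 1.5 gap -0.0 ff 1.6
t 4.88 clamp x -160.9 y -0.9 z 19.2 mm rot [-1.800e+02  1.000e-02 -1.353e+01] F(clamp) -3.5 0.1 1.7 gap -0.0 ff 1.6
```

```bash
for k in 1; do python3 -m handwheel '[[[0,0.1,0,0,0,0],[0,0.1,0,0,0,0]]]' >/dev/null; python3 w.py
python3 -m handwheel '[[[0,0.05,0,0,0,0],[0,0.05,0,0,0,0]]]' >/dev/null; python3 w.py
python3 -m handwheel '[[[0,0.05,0,0,0,0],[0,0.05,0,0,0,0]]]' >/dev/null; python3 w.py; done
```

```text
t 5.05 clamp x -160.1 y -0.8 z 19.3 mm rot [-1.7992e+02  1.0000e-02 -1.3480e+01] F(clamp) -8.3 -0.1 1.6 gap -0.0 ff 4.1
t 5.22 clamp x -160.1 y -0.8 z 19.3 mm rot [-1.7986e+02  1.0000e-02 -1.3430e+01] F(clamp) -9.3 -0.4 2.5 gap -0.3 ff 4.6
t 5.38 clamp x -160.1 y -0.8 z 19.3 mm rot [-1.7982e+02  1.0000e-02 -1.3380e+01] F(clamp) -11.2 -0.6 1.7 gap 0.3 ff 5.6
```

Motion stopped at x = -160.1 while the force rose to 11 N, so the bar is home. Next I back off, rise and check.

```bash
python3 -m handwheel '[[[0,-1,0,0,0,0],[0,-2,0,0,0,0],[0,-2,0,0,0,0],[0,0,-3,0,0,0],[0,0,-3,0,0,0],[0,0,-3,0,0,0],[0,0,-3,0,0,0],[0,0,-3,0,0,0],[0,0,-3,0,0,0],[0,0,-2.5,0,0,0],[0,0,0,0,0,0],[0,0,0,0,0,0]]]' 4.5 20 >/dev/null; python3 w.py
python3 - <<'E'
from h import *
t=cam("top");s=cam("scene")
a=cv2.resize(t["frame"][185:265,245:395],None,fx=5.3,fy=5.3,interpolation=2)
b=cv2.resize(s["frame"][200:310,260:420],(480,330),interpolation=2)
o=np.zeros((600,800,3),np.uint8);o[:a.shape[0],:a.shape[1]]=a;cv2.imwrite("pics/t3.png",a[:,:,::-1])
E
```

```text
t 6.38 clamp x -205.8 y 0.0 z 226.0 mm rot [179.94  -0.18 -13.62] F(clamp) 0.1 1.1 -0.1 gap 45.2 ff 0.0
```

View pics/t3.png

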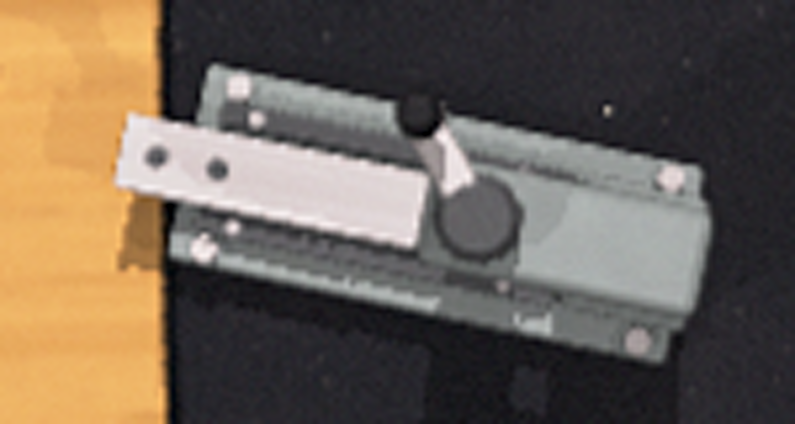

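The bar's outer end is now at (123,150), about 27-28 mm further in, which puts it at x ≈ -145, the home position. Now to the knob.

```bash
python3 -m handwheel '[[[0.48,3,0,0,0,0],[0.48,3,0,0,0,0],[0.48,3,0,0,0,0],[0.48,3,0,0,0,0],[0.48,3,0,0,0,0],[0.48,2.97,0,0,0,0],[0,0,0,0,0,0],[0,0,0,0,0,0],[0,0,0,0,0,0]]]' >/dev/null; python3 w.py
python3 - <<'E'
from h import *
i=cam("wrist");print(i["xyz"],i["rotation"]);crop(i,0,640,0,400,1.25,"pics/w4.png")
print(proj(i,[[.5676,-.3168,.187]]))
E
```

```text
t 7.23 clamp x -27.6 y 27.4 z 222.6 mm rot [-1.7993e+02  1.5000e-01 -1.3540e+01] F(clamp) -0.5 0.5 0.4 gap 45.2 ff 0.0
[ 0.63938463 -0.33312417  0.36546783] [ 1.62652746e+02  1.36397397e-01 -1.03552753e+02]
[[323.83610178 229.96141357]]
```

View pics/w4.png

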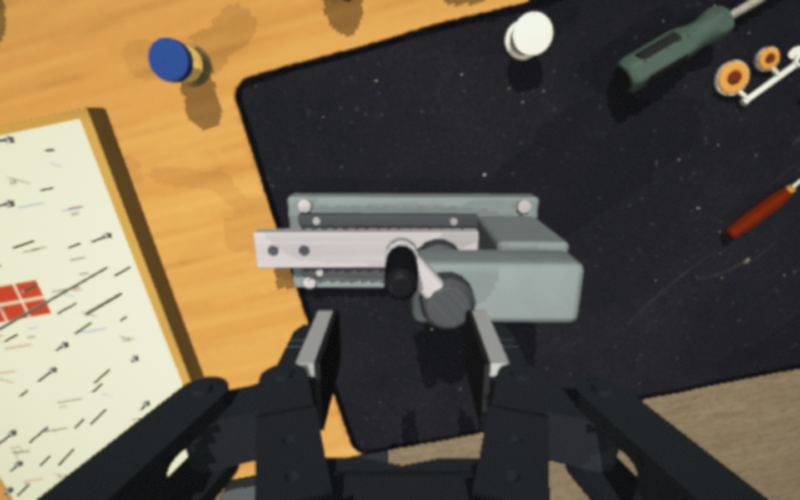

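The wrist view shows the knob top at about (401,283), between the open fingers and within 2-3 px of the prediction. I go down and grip.

```bash
python3 -m handwheel '[[[0.15,0.15,1,0,0,0],[0,0,2,0,0,0],[0,0,2,0,0,0],[0,0,1.6,0,0,0],[0,0,0.4,0,0,0],[0,0,0,0,0,0],[0,0,0,0,0,0]]]' >/dev/null; python3 w.py
python3 -m handwheel '[[[0,0,0,0,0,0],[0,0,0,0,0,0],[0,0,0,0,0,0],[0,0,0,0,0,0],[0,0,0,0,0,0],[0,0,0,0,0,0]]]' 0 30 >/dev/null; python3 w.py
```

```text
t 7.87 clamp x -26.4 y 29.8 z 154.7 mm rot [-1.7999e+02 -2.0000e-02 -1.3470e+01] F(clamp) 0.7 0.2 -1.0 gap 44.9 ff 0.0
t 8.37 clamp x -26.4 y 30.7 z 155.8 mm rot [-1.7998e+02 -1.7000e-01 -1.3480e+01] F(clamp) -2.4 1.2 5.6 gap 15.2 ff 30.2
```

```bash
cat > plan.py <<'E'
import sys,numpy as np
# plan.py phi0deg step n : rows (cm) tool x = clamp y, tool y = clamp x
p,d,n=map(float,sys.argv[1:]);a=np.radians(p)-d*np.arange(n+1)
P=np.c_[np.sin(a),np.cos(a)]*4.0;Q=np.round(P-P[0],2);print("["+",".join("[%.2f,%.2f,0,0,0,0]"%tuple(q) for q in np.diff(Q,axis=0))+"]","end",np.degrees(a[-1]).round(1))
E
python3 plan.py 132 .15 6; python3 plan.py 80.4 .15 6
```

```text
[[0.37,0.47,0,0,0,0],[0.29,0.53,0,0,0,0],[0.21,0.56,0,0,0,0],[0.12,0.59,0,0,0,0],[0.04,0.59,0,0,0,0],[-0.06,0.60,0,0,0,0]] end 80.4
[[-0.14,0.58,0,0,0,0],[-0.23,0.56,0,0,0,0],[-0.31,0.51,0,0,0,0],[-0.39,0.46,0,0,0,0],[-0.44,0.40,0,0,0,0],[-0.50,0.33,0,0,0,0]] end 28.8
```

```bash
python3 -m handwheel '[[[0.37,0.47,0,0,0,0],[0.29,0.53,0,0,0,0],[0.21,0.56,0,0,0,0]]]' >/dev/null;python3 w.py; python3 -m handwheel '[[[0.12,0.59,0,0,0,0],[0.04,0.59,0,0,0,0],[-0.06,0.60,0,0,0,0]]]' >/dev/null; python3 w.py
python3 -m handwheel '[[[0,0,0,0,0,0],[0,0,0,0,0,0]]]' >/dev/null; python3 w.py
```

```text
t 8.62 clamp x -10.6 y 38.5 z 155.8 mm rot [-1.7999e+02 -5.0000e-02 -1.3480e+01] F(clamp) -2.7 -5.7 8.4 gap 14.7 ff 30.6
t 8.87 clamp x 7.0 y 38.7 z 155.7 mm rot [-1.7994e+02  5.0000e-02 -1.3490e+01] F(clamp) -5.6 -8.9 11.0 gap 15.2 ff 30.8
t 9.03 clamp x 9.0 y 38.1 z 155.7 mm rot [ 1.7994e+02  6.0000e-02 -1.3620e+01] F(clamp) -0.3 -7.6 10.2 gap 14.9 ff 30.8
```

```bash
python3 -m handwheel '[[[-0.24,0.58,-0.1,0,0,0],[-0.28,0.56,0,0,0,0],[-0.31,0.51,0,0,0,0]]]' >/dev/null;python3 w.py; python3 -m handwheel '[[[-0.39,0.46,0,0,0,0],[-0.44,0.40,0,0,0,0],[-0.50,0.33,0,0,0,0]]]' >/dev/null; python3 w.py
python3 -m handwheel '[[[0,0,0,0,0,0],[0,0,0,0,0,0]]]' >/dev/null; python3 w.py; python3 plan.py 28.8 .15 6
cat > tab.py <<'E'
from h import *
import w,sys
crop(cam("scene"),300,420,190,290,5,sys.argv[1])
E
python3 tab.py pics/s5.png
```

```text
t 9.28 clamp x 23.2 y 30.9 z 155.8 mm rot [-1.7992e+02 -1.0000e-02 -1.3460e+01] F(clamp) -6.6 -3.3 7.0 gap 15.1 ff 30.4
t 9.53 clamp x 34.1 y 17.8 z 155.8 mm rot [-1.7984e+02 -3.0000e-02 -1.3430e+01] F(clamp) -9.2 -0.8 6.1 gap 14.8 ff 30.4
t 9.70 clamp x 34.7 y 16.7 z 155.8 mm rot [-1.7987e+02  9.0000e-02 -1.3480e+01] F(clamp) -7.9 -6.4 7.1 gap 14.8 ff 30.6
[[-0.55,0.25,0,0,0,0],[-0.57,0.16,0,0,0,0],[-0.60,0.08,0,0,0,0],[-0.60,-0.01,0,0,0,0],[-0.59,-0.11,0,0,0,0],[-0.56,-0.19,0,0,0,0]] end -22.8
```

View pics/s5.png

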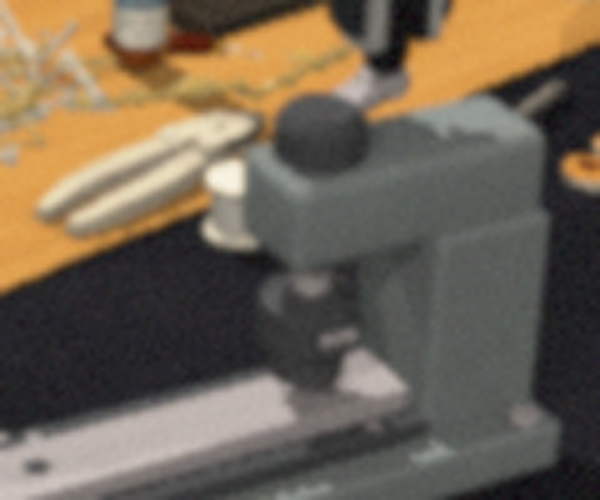

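The scene view is unobstructed: the tab is still held in at crop (338,335), and the foot is just above the bar. I fit the circle from the measured positions and set up an automatic tab detector.

```bash
cat > plan2.py <<'E'
import sys,numpy as np
# cmd x y (clamp mm), centre x y, step, n
x,y,cx,cy,d,n=map(float,sys.argv[1:]);a0=np.arctan2(y-cy,x-cx);a=a0-d*np.arange(1,n+1)
P=np.vstack([[x,y],np.c_[cx+40*np.cos(a),cy+40*np.sin(a)]])/10;Q=np.round(P-P[0],2);D=np.diff(Q,axis=0)
print("["+",".join("[%.2f,%.2f,0,0,0,0]"%(q[1],q[0]) for q in D)+"]","end cmd",(Q[-1]*10+[x,y]).round(1))
E
cat > tab.py <<'E'
from w import *
def score(i=None):
    i=i or cam("scene");g=i["frame"].astype(int)
    # held-in tab plane -> bright blob search around the capsule
    l=st();return i,g
if __name__=="__main__":
    i=cam("scene")
    u=np.array([[300+(338.5)/5-.5,190+(335.5)/5-.5]])
    # ray crossed with clamp plane y=-20
    a=ray(i,u,.1)[0];b=ray(i,u,.0)[0]
    la=np.r_[(a[:2]-c["o"])@Rz,a[2]];lb=np.r_[(b[:2]-c["o"])@Rz,b[2]]
    t=(-.020-la[1])/(lb[1]-la[1]);print("tab at clamp",la+t*(lb-la))
    z=(la+t*(lb-la))[2]
    for y in(-.02,-.028,-.036):print(y,proj(i,np.r_[c["o"]+Rz@np.array([0,y]),z]))
    from scipy.optimize import least_squares
    p=np.array([(-26.4,30.7),(-10.6,38.5),(7,38.7),(9,38.1),(23.2,30.9),(34.1,17.8),(34.7,16.7)])
    print(least_squares(lambda q:np.hypot(*(p-q).T)-40,[0,0]).x)
    f=i["frame"];print(f[257],f[250:266,360:384].max(2)) if 0 else print(f[250:268:1,358:386].max(2))
E
python3 tab.py
```

```text
tab at clamp [-0.0044319 -0.02       0.0671157]
-0.02 [[369.40741565 255.99441498]]
-0.028 [[371.97404446 258.21200322]]
-0.036 [[374.57969751 260.46322256]]
[-1.45384097 -0.48800894]
[[ 57  58  61  62  61  64  56  55  55  55  54  48  51  51  66  70  78  80
   88  92  89  92  88  85  83  76  81  84]
 [ 59  60  58  58  61  61  59  56  59  57  54  52  50  51  67  70  72  78
   88  89  90  88  90  88  84  83  83  86]
 [ 57  60  59  62  60  60  58  57  60  52  55  48  49  51  63  70  73  73
   85  89  91  91  85  91  89  82  81  81]
 [ 62  58  61  59  58  60  58  59  55  58  57  51  53  50  57  67  73  73
   79  88  93  90  92  90  84  84  80  85]
 [ 63  61  58  63  62  60  57  59  58  58  58  60  61  58  64  71  74  72
   75  84  86  87  88  91  89  84  85  88]
 [ 58  61  62  61  62  55  57  56  63  71  74  80  84  67  70  68  71  74
   81  84  90  90  91  90  87  87  83  85]
 [ 60  60  58  62  57  58  72  85  91  96 111 115 109  85  65  69  70  72
   77  85  88  91  90  88  88  89  84  89]
 [ 56  61  60  61  55  69 102 116 115 115 118 120 117  92  72  70  76  66
   75  82  86  90  90  
[... 490 characters left out ...]
 56  51  49  54  47  49  51  50  48  57  99 149 164 168 165 165 157 144
  120  96  90  89  90  86  89  86  89  96]
 [ 60  55  56  58  58  53  50  55  51  63 112 149 167 171 168 172 174 175
  164 136 106  90  89  91  87  87  90  95]
 [ 64  62  58  59  63  60  60  54  57  78 121 157 171 179 178 180 187 188
  188 173 139 104  89  90  85  88  89  96]
 [ 63  58  60  60  64  63  55  57  60  97 140 162 175 186 187 189 188 191
  195 192 177 142 110  95  88  88  90  92]
 [ 82  65  65  60  60  62  61  59  83 122 152 168 183 187 190 192 193 190
  192 192 188 173 139 111  90  87  88  95]
 [118  87  75  70  68  65  63  69  84 116 151 166 175 179 189 191 188 196
  192 189 184 179 161 121  95  86  88  98]]
```

```bash
cat > chk.py <<'E'
import os,sys
from h import *
f=cam("scene")["frame"].astype(int);np.save("last.npy",f)
reg=f[246:282,356:390]
n=0;m=0
if os.path.exists("prev.npy"):
    d=np.abs(reg-np.load("prev.npy")).max(2);n=(d>30).sum();m=d.max()
np.save("prev.npy",reg)
import w;w.st();print("  diff n",n,"max",m)
sys.exit(1 if n>=12 else 0)
E
python3 chk.py; python3 plan2.py 35.4 17.9 -1.4 -0.8 .12 12
```

```text
t 9.85 clamp x 34.7 y 16.7 z 155.8 mm rot [-1.7988e+02  1.0000e-01 -1.3480e+01] F(clamp) -7.0 -5.8 7.7 gap 14.9 ff 30.6
  diff n 0 max 0
[[-0.50,0.08,0,0,0,0],[-0.46,0.13,0,0,0,0],[-0.47,0.09,0,0,0,0],[-0.48,0.02,0,0,0,0],[-0.48,-0.03,0,0,0,0],[-0.47,-0.09,0,0,0,0],[-0.46,-0.15,0,0,0,0],[-0.43,-0.20,0,0,0,0],[-0.41,-0.25,0,0,0,0],[-0.38,-0.30,0,0,0,0],[-0.33,-0.34,0,0,0,0],[-0.30,-0.38,0,0,0,0]] end cmd [ 21.2 -33.8]
```

```bash
H="python3 -m handwheel"; 
$H '[[[-0.50,0.08,0,0,0,0]]]' >/dev/null && python3 chk.py && $H '[[[-0.46,0.13,0,0,0,0]]]' >/dev/null && python3 chk.py && $H '[[[-0.47,0.09,0,0,0,0]]]' >/dev/null && python3 chk.py && $H '[[[-0.48,0.02,0,0,0,0]]]' >/dev/null && python3 chk.py && $H '[[[-0.48,-0.03,0,0,0,0]]]' >/dev/null && python3 chk.py && $H '[[[-0.47,-0.09,0,0,0,0]]]' >/dev/null && python3 chk.py; python3 -c "
from h import *;f=np.load('last.npy').astype(np.uint8);crop({'frame':f},300,420,190,290,5,'pics/s6.png')"
```

```text
t 9.98 clamp x 36.4 y 12.3 z 155.8 mm rot [-1.7996e+02 -4.0000e-02 -1.3500e+01] F(clamp) -5.8 0.3 7.6 gap 15.3 ff 30.7
  diff n 0 max 23
t 10.12 clamp x 37.6 y 7.8 z 155.8 mm rot [-1.7994e+02 -5.0000e-02 -1.3500e+01] F(clamp) -6.9 1.0 7.0 gap 14.6 ff 30.6
  diff n 0 max 23
t 10.25 clamp x 38.4 y 3.2 z 155.8 mm rot [-1.7993e+02 -6.0000e-02 -1.3500e+01] F(clamp) -5.7 1.3 7.9 gap 15.0 ff 30.5
  diff n 0 max 27
t 10.38 clamp x 38.5 y -1.4 z 155.8 mm rot [-1.7994e+02 -8.0000e-02 -1.3500e+01] F(clamp) -7.2 1.8 6.1 gap 15.3 ff 30.4
  diff n 0 max 23
t 10.52 clamp x 38.2 y -6.1 z 155.8 mm rot [-1.7994e+02 -9.0000e-02 -1.3490e+01] F(clamp) -4.8 2.9 5.5 gap 15.1 ff 30.3
  diff n 0 max 24
t 10.65 clamp x 37.3 y -10.7 z 155.8 mm rot [-1.7995e+02 -1.0000e-01 -1.3490e+01] F(clamp) -4.6 4.5 3.3 gap 15.5 ff 30.3
  diff n 0 max 24
```

View pics/s6.png

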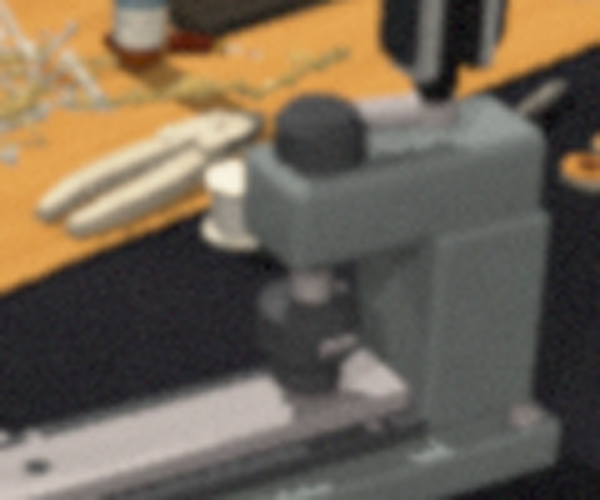

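The tab is still held in at (338,347), and the capsule is lower. Continuing.

```bash
H="python3 -m handwheel"; 
$H '[[[-0.46,-0.15,0,0,0,0]]]' >/dev/null && python3 chk.py && $H '[[[-0.43,-0.20,0,0,0,0]]]' >/dev/null && python3 chk.py && $H '[[[-0.41,-0.25,0,0,0,0]]]' >/dev/null && python3 chk.py && $H '[[[-0.38,-0.30,0,0,0,0]]]' >/dev/null && python3 chk.py && $H '[[[-0.33,-0.34,0,0,0,0]]]' >/dev/null && python3 chk.py && $H '[[[-0.30,-0.38,0,0,0,0]]]' >/dev/null && python3 chk.py;  python3 plan2.py 21.2 -33.8 -1.4 -0.8 .12 24
```

```text
t 10.78 clamp x 35.8 y -15.2 z 155.9 mm rot [-1.7996e+02 -1.2000e-01 -1.3490e+01] F(clamp) -4.5 4.8 3.8 gap 15.0 ff 30.3
  diff n 0 max 19
t 10.92 clamp x 33.9 y -19.4 z 155.9 mm rot [-1.7998e+02 -1.3000e-01 -1.3490e+01] F(clamp) -3.7 4.4 3.4 gap 14.9 ff 30.2
  diff n 0 max 30
t 11.05 clamp x 31.5 y -23.4 z 155.9 mm rot [-1.7999e+02 -1.4000e-01 -1.3500e+01] F(clamp) -2.3 4.8 2.9 gap 15.1 ff 30.1
  diff n 1 max 33
t 11.18 clamp x 28.6 y -27.1 z 155.9 mm rot [ 1.800e+02 -1.500e-01 -1.351e+01] F(clamp) -1.3 5.3 3.6 gap 15.1 ff 30.1
  diff n 2 max 36
t 11.32 clamp x 25.4 y -30.4 z 155.9 mm rot [ 1.7998e+02 -1.5000e-01 -1.3520e+01] F(clamp) -1.6 4.6 3.0 gap 15.0 ff 30.0
  diff n 2 max 37
t 11.45 clamp x 21.8 y -33.3 z 155.9 mm rot [ 1.7997e+02 -1.5000e-01 -1.3520e+01] F(clamp) -0.9 5.1 2.1 gap 15.1 ff 30.1
  diff n 0 max 16
[[-0.25,-0.41,0,0,0,0],[-0.19,-0.44,0,0,0,0],[-0.14,-0.46,0,0,0,0],[-0.09,-0.47,0,0,0,0],[-0.03,-0.48,0,0,0,0],[0.03,-0.48,0,0,0,0],[0.08,-0.47,0,0,0,0],[0.15,-0.46,0,0,0,0],[0.19,-0.44,0,0,0,0],[0.25,-0.41,0,0,0,0],[0.29,-0.38,0,0,0,0],[0.34,-0.34,0,0,0,0],[0.37,-0.30,0,0,0,0],[0.41,-0.25,0,0,0,0],[0.44,-0.20,0,0,0,0],[0.46,-0.14,0,0,0,0],[0.47,-0.10,0,0,0,0],[0.47,-0.03,0,0,0,0],[0.48,0.02,0,0,0,0],[0.48,0.08,0,0,0,0],[0.46,0.14,0,0,0,0],[0.44,0.19,0,0,0,0],[0.41,0.24,0,0,0,0],[0.38,0.29,0,0,0,0]] end cmd [-31.8  25.2]
```

```bash
H="python3 -m handwheel"; 
$H '[[[-0.25,-0.41,0,0,0,0]]]' >/dev/null && python3 chk.py && $H '[[[-0.19,-0.44,0,0,0,0]]]' >/dev/null && python3 chk.py && $H '[[[-0.14,-0.46,0,0,0,0]]]' >/dev/null && python3 chk.py && $H '[[[-0.09,-0.47,0,0,0,0]]]' >/dev/null && python3 chk.py && $H '[[[-0.03,-0.48,0,0,0,0]]]' >/dev/null && python3 chk.py && $H '[[[0.03,-0.48,0,0,0,0]]]' >/dev/null && python3 chk.py; python3 -c "
import numpy as np;print(np.load('last.npy')[254:274,358:384].max(2))"
```

```text
t 11.58 clamp x 17.9 y -35.8 z 155.8 mm rot [ 1.7995e+02 -1.5000e-01 -1.3540e+01] F(clamp) -1.0 5.1 3.3 gap 14.9 ff 30.1
  diff n 0 max 18
t 11.72 clamp x 13.8 y -37.8 z 155.8 mm rot [ 1.7993e+02 -1.3000e-01 -1.3560e+01] F(clamp) 0.2 3.6 3.2 gap 15.3 ff 30.2
  diff n 0 max 14
t 11.85 clamp x 9.5 y -39.3 z 155.8 mm rot [ 1.7992e+02 -1.2000e-01 -1.3580e+01] F(clamp) 0.2 3.9 3.8 gap 14.9 ff 30.3
  diff n 0 max 26
t 11.98 clamp x 5.0 y -40.3 z 155.8 mm rot [ 1.7991e+02 -1.0000e-01 -1.3590e+01] F(clamp) 1.0 3.8 3.7 gap 14.8 ff 30.3
  diff n 0 max 16
t 12.12 clamp x 0.3 y -40.8 z 155.8 mm rot [ 1.7991e+02 -7.0000e-02 -1.3600e+01] F(clamp) 2.1 2.6 4.9 gap 15.0 ff 30.3
  diff n 0 max 18
t 12.25 clamp x -4.4 y -40.8 z 155.8 mm rot [ 1.7991e+02 -4.0000e-02 -1.3610e+01] F(clamp) 2.2 2.1 4.8 gap 14.9 ff 30.4
  diff n 0 max 21
[[ 83  69  62  64  65  62  61  59  54  52  55  53  54  59  62  71  76  85
   88  91  88  89  91  89  92  85]
 [ 87  70  61  61  59  60  58  61  58  57  52  50  54  51  58  69  74  80
   84  92  91  90  89  88  91  89]
 [ 80  72  63  63  62  59  59  61  60  56  56  54  48  4
[... 1206 characters left out ...]
90 191 191
  191 186 188 180 162 120  95  88]
 [ 58  61  64  62  61  60  56  56  50  64  94 108 119 130 146 169 179 185
  181 172 162 156 140 116  92  89]
 [ 63  62  64  60  62  60  58  51  56  79  97 109 110 114 122 134 150 154
  150 144 136 132 122 104  91  85]
 [ 71  67  61  63  63  64  64  67  81  98 107 113 115 119 128 125 127 128
  128 128 125 122 112 101  88  87]
 [ 92  85  79  80  79  83  91  97 105 117 124 123 120 123 122 120 121 121
  120 118 118 110 101  86  79  84]
 [106 104 100  99 106 104 114 117 125 123 125 124 123 123 121 119 119 115
  109  98  92  88  77  81  83  84]
 [118 114 116 119 123 121 124 122 121 120 117 119 115 113 112 106 101  91
   84  82  81  79  78  80  83  84]]
```

```bash
sed -i 's/n>=12/n>=7/' chk.py; H="python3 -m handwheel"; 
$H '[[[0.08,-0.47,0,0,0,0]]]' >/dev/null && python3 chk.py && $H '[[[0.15,-0.46,0,0,0,0]]]' >/dev/null && python3 chk.py && $H '[[[0.19,-0.44,0,0,0,0]]]' >/dev/null && python3 chk.py && $H '[[[0.25,-0.41,0,0,0,0]]]' >/dev/null && python3 chk.py && $H '[[[0.29,-0.38,0,0,0,0]]]' >/dev/null && python3 chk.py && $H '[[[0.34,-0.34,0,0,0,0]]]' >/dev/null && python3 chk.py; python3 -c "
import numpy as np;print(np.load('last.npy')[256:274,360:384].max(2))"
```

```text
t 12.38 clamp x -9.4 y -40.1 z 155.8 mm rot [ 1.7993e+02 -1.0000e-02 -1.3610e+01] F(clamp) 1.1 1.7 6.2 gap 14.9 ff 30.5
  diff n 0 max 21
t 12.52 clamp x -14.0 y -38.9 z 155.8 mm rot [ 1.7993e+02  3.0000e-02 -1.3610e+01] F(clamp) 2.1 -1.2 6.6 gap 15.2 ff 30.6
  diff n 0 max 23
t 12.65 clamp x -18.3 y -37.2 z 155.8 mm rot [ 1.7992e+02  7.0000e-02 -1.3610e+01] F(clamp) 2.9 -0.8 6.4 gap 14.9 ff 30.6
  diff n 0 max 18
t 12.78 clamp x -22.5 y -35.0 z 155.8 mm rot [ 1.7994e+02  1.0000e-01 -1.3610e+01] F(clamp) 1.7 -2.1 7.7 gap 14.7 ff 30.6
  diff n 0 max 25
t 12.92 clamp x -26.6 y -32.1 z 155.8 mm rot [ 1.7996e+02  1.2000e-01 -1.3600e+01] F(clamp) 1.9 -1.7 6.4 gap 14.9 ff 30.6
  diff n 0 max 13
t 13.05 clamp x -30.3 y -28.7 z 155.8 mm rot [ 1.7998e+02  1.3000e-01 -1.3580e+01] F(clamp) 0.7 -3.4 6.9 gap 14.9 ff 30.6
  diff n 0 max 25
[[ 78  68  61  56  56  58  58  55  51  51  52  54  68  65  75  77  87  90
   88  89  87  89  88  89]
 [ 72  59  57  59  62  59  58  55  56  51  46  54  64  70  71  74  84  92
   90  89  90  89  93  90]
 [ 66  65  61  62  59  64  59  56  55  53  49  55  68  73  7
[... 856 characters left out ...]
52  52  51  50  45  42  53  74  94 118 150 173 185 191 191 191 190
  186 181 161 122  97  88]
 [ 59  57  55  53  55  48  45  51  81  91 106 123 145 167 178 184 183 173
  162 153 140 115  92  88]
 [ 58  61  62  61  58  53  53  67  88 103 107 114 124 135 148 155 149 143
  134 131 124 105  87  89]
 [ 63  61  60  60  61  61  78  92 108 114 114 119 122 125 128 126 127 124
  125 125 111  98  86  84]
 [ 74  69  73  75  79  91 101 113 124 124 121 124 122 120 121 122 123 117
  115 110 103  83  77  84]
 [101 101 102 103 112 116 117 122 122 124 122 124 124 119 117 115 108 100
   93  86  77  76  83  85]
 [116 120 124 123 123 123 123 123 122 123 120 114 114 107 102  91  84  79
   83  82  78  82  85  82]]
```

```bash
H="python3 -m handwheel"; 
$H '[[[0.37,-0.30,0,0,0,0]]]' >/dev/null && python3 chk.py && $H '[[[0.41,-0.25,0,0,0,0]]]' >/dev/null && python3 chk.py && $H '[[[0.44,-0.20,0,0,0,0]]]' >/dev/null && python3 chk.py && $H '[[[0.46,-0.14,0,0,0,0]]]' >/dev/null && python3 chk.py && $H '[[[0.47,-0.10,0,0,0,0]]]' >/dev/null && python3 chk.py && $H '[[[0.47,-0.03,0,0,0,0]]]' >/dev/null && python3 chk.py; python3 -c "
import numpy as np;print(np.load('last.npy')[256:274,360:384].max(2))"
```

```text
t 13.18 clamp x -33.5 y -24.9 z 155.8 mm rot [ 1.7999e+02  1.3000e-01 -1.3560e+01] F(clamp) -0.2 -3.0 6.9 gap 15.1 ff 30.6
  diff n 0 max 19
t 13.32 clamp x -36.3 y -20.8 z 155.8 mm rot [-1.7999e+02  1.3000e-01 -1.3540e+01] F(clamp) -0.1 -3.3 7.0 gap 14.6 ff 30.7
  diff n 0 max 14
t 13.45 clamp x -38.5 y -16.3 z 155.8 mm rot [-1.7997e+02  1.3000e-01 -1.3520e+01] F(clamp) -0.3 -4.4 9.1 gap 15.3 ff 30.7
  diff n 0 max 17
t 13.58 clamp x -40.2 y -11.6 z 155.8 mm rot [-1.7996e+02  1.3000e-01 -1.3510e+01] F(clamp) -1.6 -3.8 9.2 gap 14.9 ff 30.8
  diff n 0 max 17
t 13.72 clamp x -41.3 y -6.7 z 155.8 mm rot [-1.7995e+02  1.1000e-01 -1.3490e+01] F(clamp) -2.8 -3.6 7.9 gap 14.9 ff 30.8
  diff n 0 max 17
t 13.85 clamp x -41.6 y -2.0 z 155.8 mm rot [-1.7994e+02  1.1000e-01 -1.3490e+01] F(clamp) -3.0 -4.3 10.0 gap 15.0 ff 30.8
  diff n 0 max 17
[[ 87  87  78  71  63  58  53  55  59  59  62  61  63  71  79  85  85  92
   93  92  91  88  90  91]
 [ 83  78  67  62  58  56  57  55  51  54  59  62  67  68  73  82  88  92
   91  88  89  90  91  88]
 [ 79  79  73  65  61  61  57  53  53  49  57  60  69
[... 863 characters left out ...]
59  59  56  56  56  53  47  60  81 114 150 167 181 186 192 190 189
  185 183 161 122  95  90]
 [ 56  60  56  58  56  52  49  51  68  81  99 124 143 165 179 185 183 174
  161 159 141 117  93  88]
 [ 53  54  56  50  54  52  54  66  80  90  98 113 121 138 149 154 150 141
  134 133 122 106  91  88]
 [ 60  57  59  55  55  59  78  90 104 108 113 121 125 124 127 129 125 124
  124 124 115 102  87  86]
 [ 68  70  70  76  81  92 101 114 121 123 119 123 123 126 124 122 123 121
  118 112 100  85  78  87]
 [101 103 102 103 119 118 121 122 123 125 123 118 122 118 117 115 111 100
   96  85  78  76  84  87]
 [115 123 123 122 124 125 123 123 121 120 120 116 117 107 103  95  84  80
   81  81  81  79  81  86]]
```

```bash
H="python3 -m handwheel"; 
$H '[[[0.48,0.02,0,0,0,0]]]' >/dev/null && python3 chk.py && $H '[[[0.48,0.08,0,0,0,0]]]' >/dev/null && python3 chk.py && $H '[[[0.46,0.14,0,0,0,0]]]' >/dev/null && python3 chk.py && $H '[[[0.44,0.19,0,0,0,0]]]' >/dev/null && python3 chk.py && $H '[[[0.41,0.24,0,0,0,0]]]' >/dev/null && python3 chk.py && $H '[[[0.38,0.29,0,0,0,0]]]' >/dev/null && python3 chk.py; python3 -c "
import numpy as np;print(np.load('last.npy')[258:274,360:384].max(2))";python3 plan2.py -31.8 25.2 -1.4 -0.8 .12 18
```

```text
t 13.98 clamp x -41.5 y 2.9 z 155.8 mm rot [-1.7993e+02  1.0000e-01 -1.3480e+01] F(clamp) -3.2 -3.5 8.6 gap 14.8 ff 30.8
  diff n 1 max 31
t 14.12 clamp x -40.7 y 7.8 z 155.8 mm rot [-1.7993e+02  9.0000e-02 -1.3480e+01] F(clamp) -4.8 -3.4 8.4 gap 15.0 ff 30.7
  diff n 0 max 12
t 14.25 clamp x -39.4 y 12.5 z 155.8 mm rot [-1.7992e+02  8.0000e-02 -1.3470e+01] F(clamp) -3.5 -4.4 7.7 gap 15.0 ff 30.7
  diff n 0 max 17
t 14.38 clamp x -37.5 y 16.9 z 155.8 mm rot [-1.7991e+02  8.0000e-02 -1.3470e+01] F(clamp) -4.3 -2.1 7.8 gap 14.8 ff 30.7
  diff n 27 max 66
[[ 82  76  65  65  56  52  54  56  54  59  62  64  69  76  74  82  88  94
   90  91  93  90  90  92]
 [ 81  79  71  67  60  58  55  56  58  53  61  76  91  85  81  85  89  89
   92  90  88  88  89  89]
 [ 81  76  75  71  61  59  58  52  55  48  63 106 132 123 100  85  88  91
   89  92  94  89  88  90]
 [ 77  78  76  73  61  60  59  57  50  55  72 117 150 153 133 106  89  90
   89  89  90  91  86  87]
 [ 66  65  70  66  62  63  61  57  62  63  77 121 154 164 159 142 122  99
   91  91  90  91  88  90]
 [ 61  63  67  66  65  65  70  75  8
[... 768 characters left out ...]
87]
 [ 70  71  70  74  82  87 101 115 123 123 118 111 112 105 104 102 103 103
  100  98  88  78  76  84]
 [ 98 102 103 103 114 121 121 119 120 120 116 117 113 103 101  97  93  83
   81  75  74  77  81  88]
 [114 121 125 122 121 126 121 121 121 119 120 113 104  92  91  85  72  72
   73  77  80  83  83  84]]
[[0.35,0.33,0,0,0,0],[0.30,0.38,0,0,0,0],[0.25,0.40,0,0,0,0],[0.21,0.43,0,0,0,0],[0.15,0.46,0,0,0,0],[0.10,0.47,0,0,0,0],[0.04,0.48,0,0,0,0],[-0.02,0.48,0,0,0,0],[-0.07,0.47,0,0,0,0],[-0.13,0.46,0,0,0,0],[-0.19,0.44,0,0,0,0],[-0.24,0.42,0,0,0,0],[-0.28,0.39,0,0,0,0],[-0.33,0.35,0,0,0,0],[-0.37,0.30,0,0,0,0],[-0.40,0.26,0,0,0,0],[-0.43,0.21,0,0,0,0],[-0.46,0.16,0,0,0,0]] end cmd [37.1 10. ]
```

The change count jumped to 27 px and a long tongue now shows in the numbers: the tab has popped. I let go and back away upward.

```bash
python3 -m handwheel '[[[-0.1,-0.04,0,0,0,0],[0,0,0,0,0,0],[0,0,0,0,0,0],[0,0,0,0,0,0],[0,0,0,0,0,0]]]' 4.5 >/dev/null; python3 w.py
python3 -m handwheel '[[[0,0,-1,0,0,0],[0,0,-2,0,0,0],[0,0,-3,0,0,0],[0,0,-3,0,0,0],[0,0,-1,0,0,0],[0,-3,0,0,0,0],[0,-3,0,0,0,0],[0,-3,0,0,0,0],[0,-3,0,0,0,0],[0,-3,0,0,0,0],[0,0,0,0,0,0],[0,0,0,0,0,0]]]' >/dev/null; python3 w.py
python3 - <<'E'
from h import *
t=cam("top")["frame"];s=cam("scene")["frame"]
a=cv2.resize(s[200:300,310:420],(550,500),interpolation=2);b=cv2.resize(t[190:265,320:370],(250,375),interpolation=2)
o=np.zeros((500,800,3),np.uint8);o[:,:550]=a;o[:375,550:]=b;cv2.imwrite("pics/f.png",o[:,:,::-1])
E
```

```text
t 14.80 clamp x -36.6 y 15.5 z 154.8 mm rot [-1.7999e+02  6.0000e-02 -1.3550e+01] F(clamp) 0.4 0.2 0.5 gap 45.0 ff 0.0
t 15.80 clamp x -189.7 y 16.0 z 256.0 mm rot [-1.7995e+02 -4.0000e-02 -1.3260e+01] F(clamp) 1.0 0.4 -0.4 gap 44.7 ff 0.0
```

View pics/f.png

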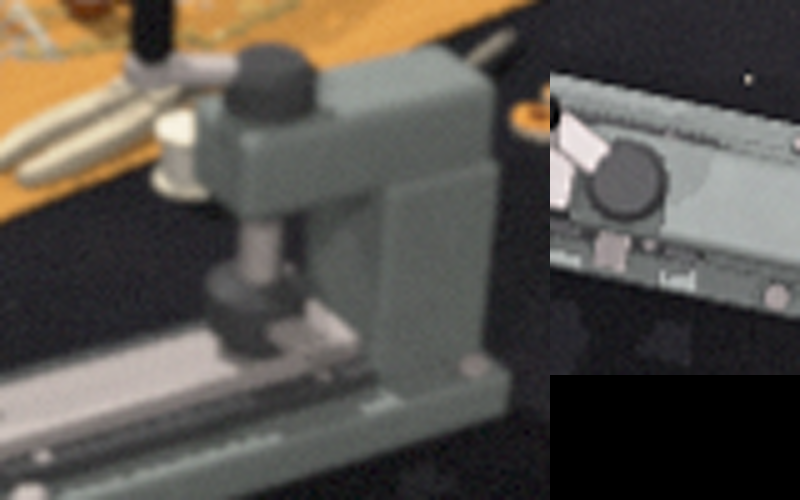

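The tab is out: it shows at (300,335) in the scene crop and beyond the head's side at (612,250) in the top crop. The foot is on the bar and nothing touches the clamp, so I hand in.

```bash
python3 -c "
from rig import r;print(r.finish_job())"
```

```text
the job is handed in; nothing more can be done
None
```

The bar is home against the column and left clamped; I stopped winding within about one 0.12 rad step of the tab popping, the gripper let go clear of everything, and I handed the job in at about 16 s of the 67 s (no verdict came back).

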